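Fit a channel nut in the bench mounting rail

TASK

Fit the loose channel nut half-way along the mounting rail: lower it lengthwise through the slot, press it down against the rail's spring strip far enough that its ends clear the lips, turn it a quarter turn (either way) under the lips, and let the spring lift it so that its grooves catch the lips. Go by feel and do not force it onto the bottom or against the lips. Leave the nut upright and let go, with the cup, bottles and dish around it left where they are.

Things in the scene. Friction and masses are not known exactly. Their poses are not given: they have to be found in the camera images.
- nut_grip (a point): Centre of the flat black wing grip of the loose channel nut, which stands upright on the bench. Grip: 34 mm along x, 14 mm thick along y (pinch it across y, from above), 28 mm tall: 40 to 68 mm above the nut's underside; this point is 54 mm above the underside. A thin stem joins it to the steel nut. z up. About 0.14 kg.
- nut_foot (a point): Centre of the nut's underside. Steel nut 41 mm long (x), 21 mm wide (y), block 8 mm high; at each end a ridge (3 mm in x, full width) rises to 13 mm above the underside. Between the ridges and a round boss (17 mm diameter, round the stem) lie two grooves 9 mm wide, their floor 8 mm above the underside; the lips lie in them when seated.
- rail: Mounting rail fixed on the bench: dark base plate 86 (x) x 236 (y) x 6 mm, origin under its middle at bench height, y along the rail. On it an aluminium channel 56 mm wide, 200 long, 31 high, centred, ends capped. Levelling feet put the channel's underside anywhere from 8 to 38 mm above the bench: this height is not in any given pose, differs each time, and must be felt or seen.
- rail_mid (a point): Middle of the rail, on the base plate (6 mm above the bench). Channel section, heights above the channel's underside: top 31 mm; a slot 24 mm wide runs along the middle of the top; along both its sides the lips (2.5 mm thick) turn down to 22 mm; below them the inside is 50 mm wide, so the nut can turn. While gripped, the nut must not load the rail with over 30 N in all.
- rail_end (a point): +y end of the base plate. Sprung strip on the channel floor: top at 17 mm above the channel's underside when free, moves straight down 11 mm to a hard stop at 6 mm. Pushes up 3 N at first touch plus 1.5 N per mm. Nut seated: its underside at 14 mm (7.5 N). Ridges clear the lips with the underside below 9 mm (15 N). Hard stop at 6 mm (19.5 N). So turn at about 17 N.
- cup: Bystander: lidded specimen cup, 65 mm wide, 67 mm tall; origin at its underside. It and the nut stand on opposite sides of the rail.
- bottle_left: Bystander: glass culture bottle 34 mm wide, 117 mm tall, to the left behind; origin at its underside.
- bottle_right: Bystander: glass culture bottle 34 mm wide, 117 mm tall, to the right behind; origin at its underside.
- dish: Bystander: petri dish, 84 mm wide, 15 mm tall; origin at its underside.

How it is judged (in metres and radians):
At the end, for the whole second after the job is handed in: The nut sits crosswise (within 0.15 rad) under the lips, within 20 mm of the middle of the rail, upright within 0.1 rad, held against the lips by the spring (7.5 N on each side of it; over 8 N in all), at rest and let go (angle between the x axis of nut_grip and the x axis of rail, either way round below 0.15 rad and horizontal distance between nut_grip and rail_mid below 0.02 m and z of nut_grip in the frame of rail between 0.072 and 0.11 m and angle between nut_grip's own z axis and vertical below 0.1 rad and contact force between nut and rail above 8 N and linear speed of nut below 0.02 m/s); the robot touches nothing.
It fails at once if the nut, while gripped, loads the rail (strip and lips added) with more than 30 N (contact force between nut and rail above 30 N and contact force between the fingers and nut above 12 N).
It fails at once if a bystander is pushed more than 30 mm or tipped (distance of any of cup, bottle_left, bottle_right, dish from where it was at the start of the episode above 0.03 m or angle between any of cup, bottle_left, bottle_right's own z axis and vertical above 0.5 rad).
It also fails if it takes over 53 s, if anything falls off the work surface, if the arm or the gripper's body presses on something with over 40 N, if the wrist force passes 120 N, or if a joint passes its speed limit or range.

ROBOT

A 6-joint arm with a two-finger parallel gripper is mounted at the origin on a cart in front of the work surface, level with it; the furniture and walls round the work are solid. World frame = base frame: x ahead of the robot, y to its left, z up, the work surface at z = 0. Lengths are in mm, angles in rad, forces in N, time in s.
With the tool pointing down it reaches from about 350 to 975 mm from the base axis. Payload 7.1 kg.
Tool frame: the origin (TCP) lies at the centre of the arm's flange, where the gripper is bolted on; the fingertips stand 182 mm ahead of it and the grasp point (between the pads) lies 163 mm ahead of it; z points along the fingers, y is the line along which they close (so a half turn about z gives the same grasp; the last joint's range is limited). The gripper opens to 88 mm and grips with 3 to 60 N. Pads are 20 mm wide; open, the fingers measure 115 mm over their backs; the gripper's body (75 mm by 178 mm) begins 61 mm behind the grasp point.
Start: joints at [-1.196, 0.423, 1.63, -0, 1.089, -0.019], TCP at [239.829, -577.138, 404.675] pointing down, gripper open.
Joint ranges: [-3, 3], [-0.9, 2.11], [0.09, 2.58], [-1.31, 4.45], [0.11, 2.69], [-2.54, 2.54]. Speed limits (rad/s): [2.39, 2.39, 3.01, 3.14, 3.14, 3.14].

INTERFACE

Orientations are given as a rotation vector (axis times angle).
In Python, from workcell import readout, get_image, ctrl gives the robot as it stands.
- The arm moves only by the tool step_arm, never from a script. Its argument "targets" is a list that holds one entry, the list of rows, each a list of 7 numbers: the shift along the world's x, y, z as a fraction of full scale, then the turn, a rotation vector about the world's x, y, z as a fraction of full scale, then the opening, from 0 (shut) to 1 (fully open). In form: [[[dx, dy, dz, wx, wy, wz, claw], ...]]. A call has exactly 5 rows; each row shifts and turns the commanded pose from where the row before left it; what a row does not reach is not made up. Full scale, the value 1, is 0.05 m for a shift and 4 degrees for a turn. A row lasts 1/8 s, in which the tool goes at most 62.5 mm and 10.7 degrees, less where a joint would pass 70% of its speed; a pose out of reach is approached as far as the arm can. A call with a number of a shift or a turn outside -1 to 1 is refused whole. A call with a gripper value outside its range is refused whole. The fingers move at their own pace and stop on an object; the grip force is fixed at half the most. Time passes only in rows, so rows that do not move let the fingers close, or fill a call up. It gives the time, the measured TCP pose, the force, the opening and the grip force at its end, in the units of the state.
- readout.get_obs(): the state, without advancing time (a new reading comes with each control period).
- get_image(name): name is "side" or "top" or "wrist"; returns a dict with "pixels" (420x560x3 uint8, red, green, blue), "intrinsics" (3x3 intrinsics, pixels), "extrinsics" (4x4, takes a point from world to camera coordinates). Camera axes: x right, y down, z forward; pixel columns grow to the right and rows downward; lengths in mm; the calibration is good to about 2 mm. A picture is of the moment at which its call begins. There is no depth.
- ctrl.close_job(): hands the job in; it is judged then, once.
The state is a dict: "t": time; "qpos": joint angles; "qvel": joint speeds; "joint_torque": joint torques, N m; "ee_pos": TCP position; "orientation": TCP orientation; "ft_force": force on the tool from outside, world axes, zero at the start; "moment": the same for the moment, N m; "width": finger opening in mm; "grasp_force": force on a finger pad.
Only numpy, scipy, OpenCV 4.12 (cv2) and the standard library are available. Lean on these libraries where they do the work, as an engineer would, in place of code of your own. Each camera call takes 0.05 s, during which the arm holds its last target. There are 200 camera calls.

## Working session

There is one attempt and no reset: what is moved stays moved. The work goes in short steps, Python scripts to look and compute and a tool call to move; the robot and the scene stay as the last step left them, time stands still between calls to the robot, and variables do not carry over. Pictures are saved under pics/ and viewed, at most 10 in all, crops included, and the job is handed in when it is done.

Besides the shell and the picture viewer there is one more tool, called after "Request:" by a JSON object that holds its "fn" and its "kwargs", one argument or row to a line. step_arm: Moves the arm, as the interface text tells. Shift numbers are shares of 0.05 m and turn numbers shares of 4 degrees, none past 1 either way. Its arguments: {"type":"object","properties":{"targets":{"type":"array"}},"required":["targets"]}

```bash
mkdir -p pics; cat > h.py <<'E'
import numpy as np, cv2, sys
from workcell import readout,get_image,ctrl
def cam(n):
    d=get_image(n); return np.array(d["pixels"]),np.array(d["intrinsics"]),np.array(d["extrinsics"])
def ray(K,E,u,v):
    R=E[:3,:3];c=-R.T@E[:3,3];d=R.T@np.linalg.inv(K)@np.array([u,v,1.]);return c,d/np.linalg.norm(d)
def onz(K,E,u,v,z):
    c,d=ray(K,E,u,v);return c+d*(z-c[2])/d[2]
def tri(rays):
    A=np.zeros((3,3));b=np.zeros(3)
    for c,d in rays:
        P=np.eye(3)-np.outer(d,d);A+=P;b+=P@c
    return np.linalg.solve(A,b)
def proj(K,E,p):
    q=K@(E[:3,:3]@np.array(p,float)+E[:3,3]);return q[:2]/q[2]
E
python3 - <<'E'
from h import *
for n in("top","side"):
    p,K,E=cam(n);cv2.imwrite(f"pics/{n}0.png",p[...,::-1]);np.savez(f"{n}0.npz",p=p,K=K,E=E);print(n,-E[:3,:3].T@E[:3,3],K[0,0])
o=readout.get_obs();print(o["t"],o["orientation"],o["ft_force"],o["width"])
E
```

```text
top [311.55129888   4.15065344 942.93511319] 415.1514294845232
side [ 510.32694401 -996.17579114  689.24653741] 540.2570344657058
0.1 [-3.07953804e+00 -6.14387791e-01  4.32646513e-04] [ 0.23491427 -0.05425117 -0.40759947] 87.68898214766425
```

View pics/top0.png

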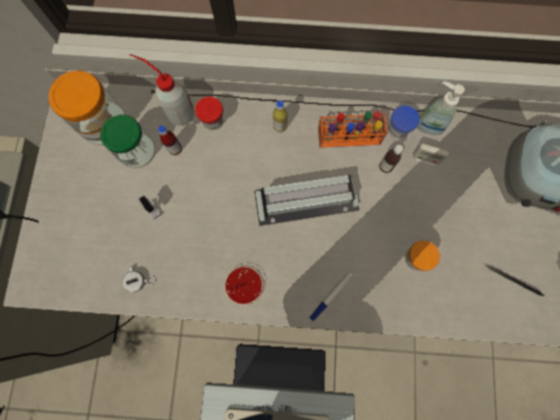

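View pics/side0.png

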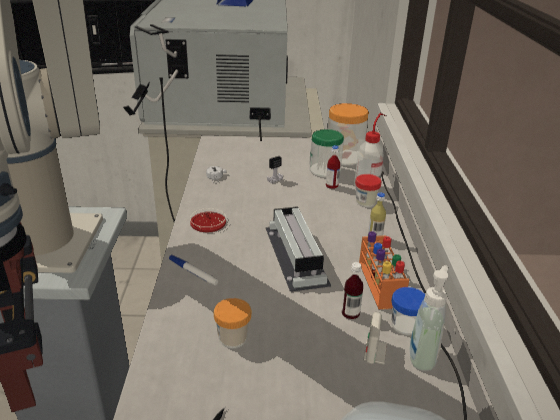

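The nut is at top (150,206) and side (275,170). The rail centre is near top (306,200), and the cup is at top (424,255). I'll zoom in on the nut and rail.

```bash
python3 - <<'E'
from h import *
t=np.load("top0.npz");s=np.load("side0.npz")
def crop(p,x,y,w,h,k):return cv2.resize(p[y:y+h,x:x+w],(w*k,h*k),interpolation=cv2.INTER_CUBIC)
a=crop(t["p"],250,165,115,65,5);b=crop(t["p"],130,185,40,40,6);c=crop(s["p"],255,145,40,45,6)
d=crop(s["p"],255,195,80,100,3)
im=np.zeros((600,800,3),np.uint8);im[:325,:575]=a;im[325:565,:240]=b;im[325:595,245:485]=c;im[300:600,490:730]=d
cv2.imwrite("pics/z.png",im[...,::-1])
E
```

```text
(no output)
```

View pics/z.png

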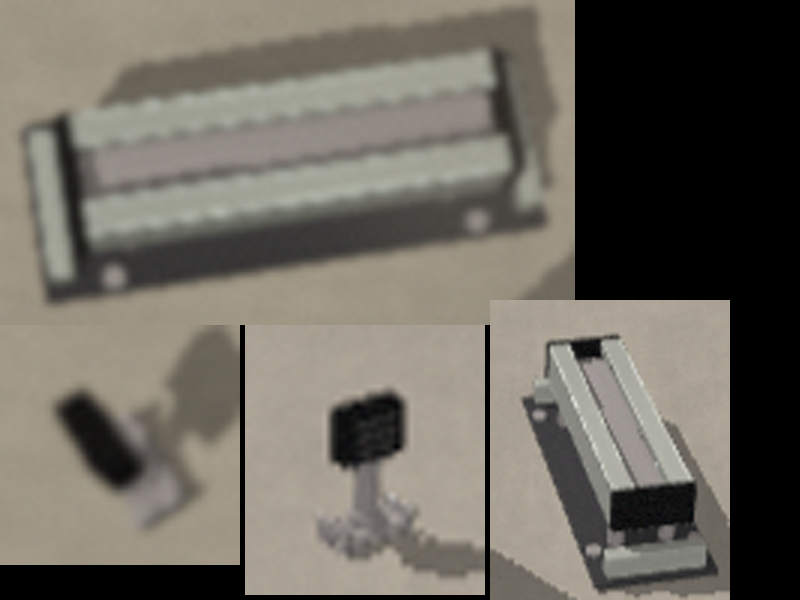

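The top crop shows the base plate and the channel with its slot. The nut's grip is at top (147,204), and its long axis runs down and to the right in the image. Next I'll compute poses.

```bash
python3 - <<'E'
from h import *
t=np.load("top0.npz");s=np.load("side0.npz")
T=(t["K"],t["E"]);S=(s["K"],s["E"])
def dark(p,x,y,w,h):
    m=np.zeros(p.shape[:2],np.uint8);m[y:y+h,x:x+w]=(p[y:y+h,x:x+w].max(2)<60)*255
    n,l,st,c=cv2.connectedComponentsWithStats(m);i=1+np.argmax(st[1:,4]);print(st[i]);return c[i],l==i
ct,mt=dark(t["p"],135,190,30,25);cs,ms=dark(s["p"],262,150,25,25)
r1=ray(*T,*ct);r2=ray(*S,*cs);P=tri([r1,r2]);print("grip",P,[np.linalg.norm(np.cross(P-c,d)) for c,d in(r1,r2)])
pts=np.argwhere(mt)[:,::-1];w=np.array([onz(*T,u,v,60)[:2] for u,v in pts]);print(cv2.minAreaRect(w.astype(np.float32)))
f=lambda x,y:(250+x/5,165+y/5)
g=lambda x,y:(255+(x-490)/3,195+(y-300)/3)
for n,a in dict(bl_far=(22,130),bl_near=(48,300),br_near=(545,225)).items():print(n,onz(*T,*f(*a),6))
for n,a,b in(("-y,+x",(492,50),(695,485)),("+y,+x",(70,112),(618,337))):
    r=[ray(*T,*f(*a)),ray(*S,*g(*b))];Q=tri(r);print(n,Q,[np.linalg.norm(np.cross(Q-c,d)) for c,d in r])
for z in (45,55,65):
  print(z,[onz(*S,*g(*b),z)[:2].round(1) for b in((610,490),(695,485),(547,343),(618,337))],[onz(*T,*f(*b),z)[:2].round(1) for b in((492,50),(70,112),(82,200),(497,140),(80,148),(492,90))])
print("cup",onz(*T,424,255,67),"bottles",[onz(*T,*q,117) for q in((164,131),(398,152))],"dish",onz(*T,244,285,10))
E
```

```text
[140 197  14  15 100]
[270 157  11  12 108]
grip [519.55710379 319.47401243  52.89416965] [np.float64(1.8063540845572617), np.float64(1.8063540845573949)]
((515.989013671875, 317.1794738769531), (38.120018005371094, 13.954885482788086), 44.47083282470703)
bl_far [577.98748957  88.03388074   6.        ]
bl_near [497.7724174   69.03501809   6.        ]
br_near [ 549.41522141 -158.31161643    6.        ]
-y,+x [ 616.28228763 -122.93362574   61.38999553] [np.float64(2.0240188612156573), np.float64(2.024018861215794)]
+y,+x [572.14042734  62.51712054  65.01350504] [np.float64(1.1643948636400139), np.float64(1.1643948636398311)]
45 [array([ 563. , -106.6]), array([621.1, -99. ]), array([519.7,  85.8]), array([575.3,  97.2])] [array([ 619.8, -125.4]), array([576.8,  63.7]), array([536.4,  55. ]), array([ 577.4, -129. ]), array([560.4,  57.8]), array([ 600.7, -126. ])]
55 [array([ 562.2, -120.5]), array([ 619.4, -113. ]), array([519.6,  69. ]), array([574.3,  80.2])] [array([ 616.3, -124. ]), array([573.9,  63. ]), array([533.9,  54.5]), array([ 574.4, -127.5]), array([557.6,  57.2]), array([ 597.5, -124.6])]
65 [array([ 561.4, -134.3]), array([ 617.7, -126.9]), array([519.4,  52.2]), array([573.3,  63.2])] [array([ 612.9, -122.5]), array([570.9,  62.4]), array([531.4,  53.9]), array([ 571.4, -126. ]), array([554.8,  56.6]), array([ 594.3, -123.1])]
cup [ 445.63075214 -287.51655442   67.        ] bottles [array([666.21681009, 283.22660056, 117.        ]), array([ 653.93979669, -218.64753228,  117.        ])] dish [359.93208134  91.78883772  10.        ]
```

Request:
{"fn": "step_arm", "kwargs": {
  "targets": [
    [[0.28, 0.9, -0.05, 0, 0, 0.276, 1], [0.28, 0.9, -0.05, 0, 0, 0.276, 1], [0.28, 0.9, -0.05, 0, 0, 0.276, 1], [0.28, 0.9, -0.05, 0, 0, 0.276, 1], [0.28, 0.9, -0.05, 0, 0, 0.276, 1]]
  ]
}}

```text
t: 0.72
ee_pos: [310.0, -350.6, 391.9]
orientation: [-3.047, -0.763, 0.0]
ft_force: [0.7, -0.8, -0.2]
width: 87.7
grasp_force: 0.0
```

Request:
{"fn": "step_arm", "kwargs": {
  "targets": [
    [[0.28, 0.9, -0.05, 0, 0, 0.276, 1], [0.28, 0.9, -0.05, 0, 0, 0.276, 1], [0.28, 0.9, -0.05, 0, 0, 0.276, 1], [0.28, 0.9, -0.05, 0, 0, 0.276, 1], [0.28, 0.9, -0.05, 0, 0, 0.276, 1]]
  ]
}}

```text
t: 1.35
ee_pos: [380.0, -125.7, 379.6]
orientation: [3.007, 0.909, 0.0]
ft_force: [-0.1, -1.0, 0.9]
width: 87.7
grasp_force: 0.0
```

Request:
{"fn": "step_arm", "kwargs": {
  "targets": [
    [[0.28, 0.9, -0.05, 0, 0, 0.276, 1], [0.28, 0.9, -0.05, 0, 0, 0.276, 1], [0.28, 0.9, -0.05, 0, 0, 0.276, 1], [0.28, 0.9, -0.05, 0, 0, 0.276, 1], [0.28, 0.9, -0.05, 0, 0, 0.276, 1]]
  ]
}}

```text
t: 1.98
ee_pos: [450.0, 99.5, 367.0]
orientation: [2.96, 1.053, -0.0]
ft_force: [0.8, -1.4, -0.5]
width: 87.8
grasp_force: 0.0
```

Request:
{"fn": "step_arm", "kwargs": {
  "targets": [
    [[0.28, 0.88, -0.05, 0, 0, 0.276, 1], [0.28, 0.88, -0.05, 0, 0, 0.276, 1], [0.28, 0.88, -0.05, 0, 0, 0.276, 1], [0.28, 0.88, -0.05, 0, 0, 0.276, 1], [0.28, 0.88, -0.05, 0, 0, 0.276, 1]]
  ]
}}

```text
t: 2.6
ee_pos: [520.0, 319.3, 354.2]
orientation: [2.905, 1.194, -0.001]
ft_force: [0.6, -0.0, -0.1]
width: 87.7
grasp_force: 0.0
```

```bash
python3 - <<'E'
from h import *
p,K,E=cam("wrist");cv2.imwrite("pics/w1.png",p[...,::-1]);np.savez("w1.npz",p=p,K=K,E=E)
print(readout.get_obs()["ee_pos"],-E[:3,:3].T@E[:3,3],proj(K,E,[519.6,319.5,68]))
E
```

```text
[521.38845385 323.55964634 354.36322925] [568.68094195 367.45335486 334.27313252] [273.25689463 207.67792056]
```

View pics/w1.png

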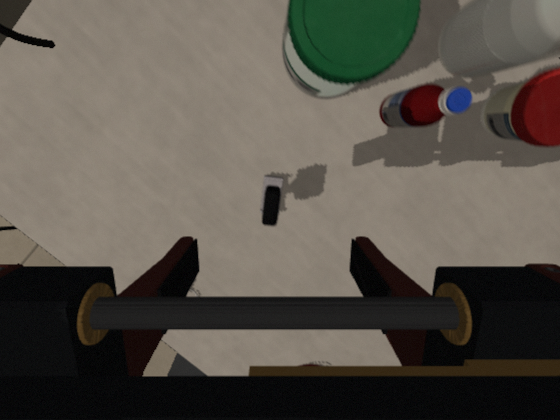

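The wrist view shows the grip at about (271,205). It is nearly aligned with the tool and tilted slightly.

```bash
python3 - <<'E'
from h import *
p,K,E=cam("wrist");o=readout.get_obs();print(o["t"],np.array(o["ee_pos"]),o["orientation"])
x,y=250,170
m=(p[y:y+65,x:x+45].max(2)<40).astype(np.uint8)
n,l,st,c=cv2.connectedComponentsWithStats(m);i=1+np.argmax(st[1:,4]);print(st[i],c[i]+[x,y])
pts=np.argwhere(l==i)[:,::-1]+[x,y]
w=np.array([onz(K,E,u,v,66)[:2] for u,v in pts],np.float32);print(cv2.minAreaRect(w))
print(onz(K,E,*(c[i]+[x,y]),62))
# block: bright
g=cv2.resize(p[165:235,245:310],None,fx=7,fy=7,interpolation=cv2.INTER_CUBIC);cv2.imwrite("pics/w1z.png",g[...,::-1])
E
```

```text
2.7 [520.56006736 321.34662195 354.1895965 ] [-2.90353357e+00 -1.19749408e+00 -2.41186167e-03]
[ 16  22  17  40 557] [273.91202873 211.58168761]
((518.880126953125, 320.9200744628906), (37.0968017578125, 13.63313102722168), 37.92365264892578)
[518.43382945 320.49146377  62.        ]
```

View pics/w1z.png

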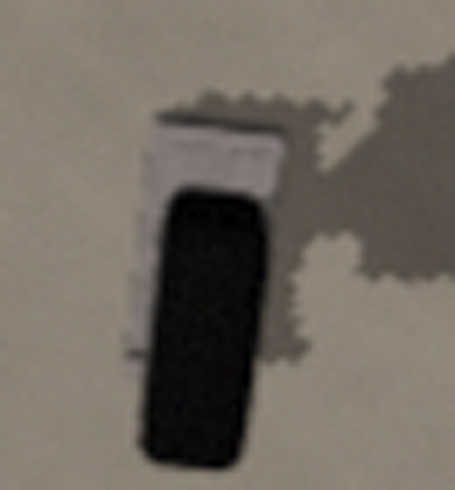

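Request:
{"fn": "step_arm", "kwargs": {
  "targets": [
    [[0, 0, -0.5, 0, 0, -0.345, 1], [-0.02, 0, -0.6, 0, 0, -0.345, 1], [0, -0.02, -0.6, 0, 0, -0.345, 1], [0, 0, -0.5, 0, 0, -0.345, 1], [0, 0, 0, 0, 0, -0.345, 1]]
  ]
}}

```text
t: 3.32
ee_pos: [517.8, 315.7, 242.7]
orientation: [2.972, 1.014, -0.008]
ft_force: [0.3, 0.6, -0.8]
width: 87.8
grasp_force: 0.0
```

Request:
{"fn": "step_arm", "kwargs": {
  "targets": [
    [[0.03, 0.08, -0.3, 0, 0, 0, 1], [0, 0, -0.22, 0, 0, 0, 1], [0, 0, 0, 0, 0, 0, 0.6], [0, 0, 0, 0, 0, 0, 0.3], [0, 0, 0, 0, 0, 0, 0.3]]
  ]
}}

```text
t: 3.95
ee_pos: [520.5, 320.9, 219.1]
orientation: [-2.973, -1.016, -0.001]
ft_force: [0.5, -0.6, 0.5]
width: 61.1
grasp_force: 0.0
```

```bash
python3 - <<'E'
from h import *
p,K,E=cam("wrist");cv2.imwrite("pics/w2.png",p[...,::-1])
o=readout.get_obs();print(o["t"],o["ee_pos"],o["orientation"],o["width"],o["ft_force"])
E
```

```text
4.0 [520.45293151 320.93016296 219.14958379] [-2.97255495e+00 -1.01611172e+00 -1.16577651e-03] 57.046106175432314 [0.38712624 0.28227502 0.36476836]
```

View pics/w2.png

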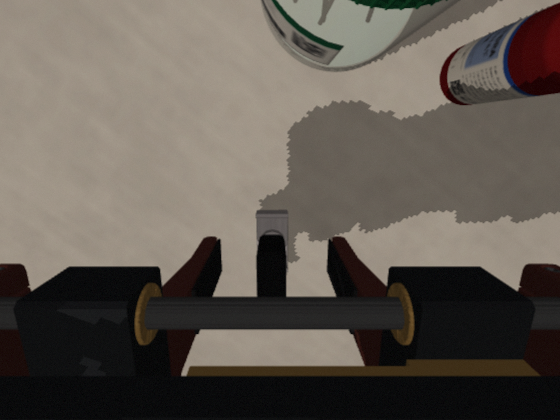

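The fingers straddle the grip (272,265) symmetrically and in line with it, so I'll close and lift.

Request:
{"fn": "step_arm", "kwargs": {
  "targets": [
    [[0, 0, 0, 0, 0, 0, 0], [0, 0, 0, 0, 0, 0, 0], [0, 0, 0, 0, 0, 0, 0], [0, 0, 0, 0, 0, 0, 0], [0, 0, 0, 0, 0, 0, 0]]
  ]
}}

```text
t: 4.62
ee_pos: [520.3, 320.9, 218.6]
orientation: [-2.973, -1.016, 0.0]
ft_force: [-0.5, 0.6, -0.1]
width: 15.5
grasp_force: 30.0
```

Request:
{"fn": "step_arm", "kwargs": {
  "targets": [
    [[0, 0, 0, 0, 0, 0, 0], [0, 0, 0, 0, 0, 0, 0], [0, 0, 0.2, 0, 0, 0, 0], [0, 0, 0.6, 0, 0, 0, 0], [0, 0, 0.8, 0, 0, 0, 0]]
  ]
}}

```text
t: 5.25
ee_pos: [520.0, 320.6, 299.1]
orientation: [2.972, 1.016, -0.003]
ft_force: [0.0, 0.2, -1.3]
width: 15.1
grasp_force: 30.0
```

Request:
{"fn": "step_arm", "kwargs": {
  "targets": [
    [[0.06, -0.45, 0.05, 0, 0, 1, 0], [0.06, -0.45, 0.05, 0, 0, 1, 0], [0.06, -0.45, 0.05, 0, 0, 1, 0], [0.06, -0.45, 0.05, 0, 0, 1, 0], [0.06, -0.45, 0.05, 0, 0, 1, 0]]
  ]
}}

```text
t: 5.88
ee_pos: [535.4, 207.6, 311.9]
orientation: [2.749, 1.52, 0.001]
ft_force: [0.3, 0.9, -0.7]
width: 15.1
grasp_force: 30.0
```

Request:
{"fn": "step_arm", "kwargs": {
  "targets": [
    [[0.06, -0.45, 0, 0, 0, 1, 0], [0.06, -0.45, 0, 0, 0, 1, 0], [0.06, -0.45, 0, 0, 0, 1, 0], [0.06, -0.45, 0, 0, 0, 1, 0], [0.06, -0.45, 0, 0, 0, 1, 0]]
  ]
}}

```text
t: 6.5
ee_pos: [550.4, 95.0, 311.8]
orientation: [2.443, 1.974, 0.001]
ft_force: [0.5, -0.5, -1.2]
width: 15.1
grasp_force: 30.0
```

Request:
{"fn": "step_arm", "kwargs": {
  "targets": [
    [[0.06, -0.45, 0, 0, 0, 1, 0], [0.06, -0.45, 0, 0, 0, 1, 0], [0.06, -0.45, 0, 0, 0, 1, 0], [0.06, -0.45, 0, 0, 0, 1, 0], [0.06, -0.45, 0, 0, 0, 1, 0]]
  ]
}}

```text
t: 7.12
ee_pos: [565.3, -17.5, 311.8]
orientation: [2.063, 2.368, 0.0]
ft_force: [0.3, -0.1, -0.5]
width: 15.5
grasp_force: 30.0
```

Request:
{"fn": "step_arm", "kwargs": {
  "targets": [
    [[0, -0.3, 0, 0, 0, 1, 0], [0, -0.07, 0, 0, 0, 0.25, 0], [0, 0, 0, 0, 0, 0, 0], [0, 0, 0, 0, 0, 0, 0], [0, 0, 0, 0, 0, 0, 0]]
  ]
}}

```text
t: 7.75
ee_pos: [565.3, -34.6, 311.2]
orientation: [-1.961, -2.455, -0.0]
ft_force: [1.0, 0.1, -1.9]
width: 15.3
grasp_force: 30.0
```

```bash
python3 - <<'E'
from h import *
p,K,E=cam("wrist");cv2.imwrite("pics/w3.png",p[...,::-1])
o=readout.get_obs();print(o["t"],o["ee_pos"],o["orientation"],o["width"],o["ft_force"]);np.savez("w3.npz",p=p,K=K,E=E)
p,K,E=cam("side");np.savez("s3.npz",p=p,K=K,E=E)
p,K,E=cam("top");np.savez("t3.npz",p=p,K=K,E=E)
E
```

```text
7.8 [565.34255133 -34.69038076 311.19397502] [ 1.96073169e+00  2.45461495e+00 -2.16459271e-06] 15.207962047682065 [ 0.62166938  0.3047348  -1.09553787]
```

View pics/w3.png

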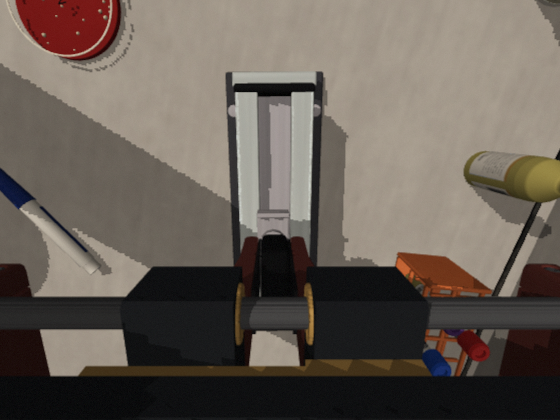

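The wrist view shows the slot between lip edges at roughly columns 258 and 291. The nut's front end is at columns 257–290, row 212, nearly lined up. I'll measure the offset more finely.

```bash
python3 - <<'E'
from h import *
d=np.load("w3.npz");p,K,E=d["p"].astype(int),d["K"],d["E"]
for r in(110,140,170,200):print(r,[f"{c}:{p[r,c].tolist()}" for c in list(range(232,262,2))+list(range(286,324,2))] if r==140 else "")
g=cv2.GaussianBlur(d["p"],(0,0),0.8).astype(float).sum(2)/3
ed={k:[] for k in("Lo","Li","Ri","Ro")}
for r in range(105,200,3):
    b=(g[r]>140)&(np.abs(p[r,:,0]-p[r,:,1])<25);gr=np.gradient(g[r])
    def pk(lo,hi,s):
        i=lo+np.argmax(s*gr[lo:hi]);a,b_,c=(s*gr)[i-1:i+2];return i+0.5*(a-c)/(a-2*b_+c)
    for k,lo,hi,s in(("Lo",230,247,1),("Li",250,264,-1),("Ri",284,298,1),("Ro",306,320,-1)):ed[k].append((pk(lo,hi,s),r))
for z in(58,64,69):
  print("z",z)
  for k,v in ed.items():
    W=np.array([onz(K,E,u,r,z)[:2] for u,r in v],np.float32)
    vx,vy,x,y=cv2.fitLine(W,cv2.DIST_HUBER,0,.1,.1).ravel();a=np.degrees(np.arctan2(vy,vx))%180
    n=np.array([np.cos(np.radians(12.7)),np.sin(np.radians(12.7))]);y0=20  # offset across from TCP, evaluated at line ext to mid
    q=np.array([x,y])+np.array([vx,vy])*((np.array([565.3,-34.7])-[x,y])@[vx,vy]);print(k,round(a,2),round(float((q-[565.3,-34.7])@n),2),round(float((W-[565.3,-34.7]).dot(n).mean()),2))
# nut front ridge edges, top of ridge z=13+underside
u0=311.2-218.6
gr=np.gradient(g,axis=1)
for r in(215,218,221):
  L=248+np.argmin(-np.abs(gr[r,248:268]));R=280+np.argmin(-np.abs(gr[r,280:302]));print(r,L,R,[((onz(K,E,c,r,u0+13)[:2]-[565.3,-34.7])@n).round(2) for c in(L,R)])
E
```

```text
110 
140 ['232:[50, 50, 50]', '234:[52, 49, 51]', '236:[120, 121, 115]', '238:[200, 204, 195]', '240:[172, 171, 161]', '242:[167, 168, 159]', '244:[167, 168, 159]', '246:[168, 168, 159]', '248:[167, 167, 160]', '250:[167, 167, 158]', '252:[169, 168, 159]', '254:[173, 173, 164]', '256:[174, 174, 166]', '258:[106, 104, 100]', '260:[109, 101, 102]', '286:[160, 151, 149]', '288:[159, 149, 148]', '290:[129, 125, 120]', '292:[178, 178, 169]', '294:[171, 171, 163]', '296:[168, 168, 159]', '298:[168, 169, 160]', '300:[165, 166, 158]', '302:[167, 167, 158]', '304:[165, 165, 156]', '306:[168, 168, 159]', '308:[172, 171, 162]', '310:[193, 197, 189]', '312:[130, 129, 122]', '314:[36, 35, 35]', '316:[35, 32, 32]', '318:[32, 31, 32]', '320:[38, 37, 35]', '322:[106, 98, 89]']
170 
200 
z 58
Lo 102.96 -29.1 -29.62
Li 103.01 -13.25 -13.53
Ri 103.14 12.64 12.19
Ro 103.09 28.16 27.94
z 64
Lo 102.96 -28.37 -28.88
Li 103.01 -12.92 -13.21
Ri 103.14 12.3 11.86
Ro 103.09 27.43 27.2
z 69
Lo 102.96 -27.76 -28.27
Li 103.01 -12.65 -12.94
Ri 103.14 12.02 11.57
Ro 103.09 26.81 26.58
215 256 290 [np.float64(-12.37), np.float64(9.33)]
218 256 290 [np.float64(-12.4), np.float64(9.36)]
221 256 288 [np.float64(-12.43), np.float64(8.1)]
```

Request:
{"fn": "step_arm", "kwargs": {
  "targets": [
    [[0.02, 0.004, 0, 0, 0, 0.05, 0], [0, 0, -0.3, 0, 0, 0, 0], [0, 0, -0.2, 0, 0, 0, 0], [0, 0, -0.08, 0, 0, 0, 0], [0, 0, -0.06, 0, 0, 0, 0]]
  ]
}}

```text
t: 8.52
ee_pos: [566.3, -35.0, 278.6]
orientation: [-1.957, -2.457, 0.001]
ft_force: [0.0, 0.4, -1.1]
width: 15.1
grasp_force: 30.0
```

```bash
python3 - <<'E'
from h import *
p,K,E=cam("wrist");o=readout.get_obs();print(o["t"],o["ee_pos"],o["orientation"],o["width"],o["ft_force"],o["moment"])
q=p[90:290,225:325];q=cv2.resize(q,None,fx=3,fy=3,interpolation=cv2.INTER_CUBIC)
s,K,E=cam("side");c=cv2.resize(s[195:315,250:350],(500,600),interpolation=cv2.INTER_CUBIC)
cv2.imwrite("pics/w4.png",np.hstack([q,c])[...,::-1])
E
```

```text
8.575 [566.24768292 -34.93778695 278.52960239] [-1.95661630e+00 -2.45718348e+00  5.96938318e-04] 15.089399986006736 [-0.23947593 -0.41037821 -0.93977317] [ 0.00101201 -0.02725253 -0.01944917]
```

View pics/w4.png

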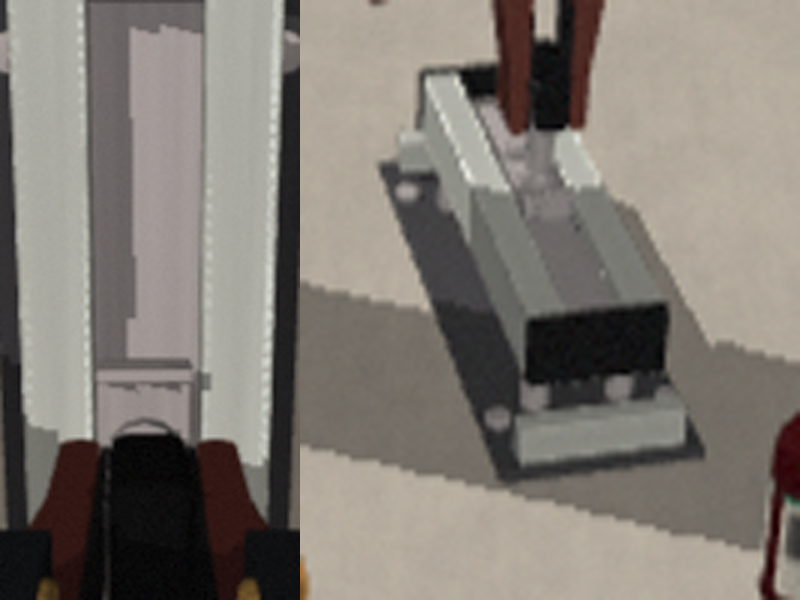

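The nut sits centred in the slot: nut columns 96–195 between lip edges 90–202 in the crop. I'll keep lowering by feel.

Request:
{"fn": "step_arm", "kwargs": {
  "targets": [
    [[0, 0, -0.06, 0, 0, 0, 0], [0, 0, -0.05, 0, 0, 0, 0], [0, 0, -0.04, 0, 0, 0, 0], [0, 0, 0, 0, 0, 0, 0], [0, 0, 0, 0, 0, 0, 0]]
  ]
}}

```text
t: 9.25
ee_pos: [566.4, -34.9, 271.7]
orientation: [1.957, 2.458, 0.0]
ft_force: [-0.4, -1.2, -1.8]
width: 15.5
grasp_force: 30.0
```

Request:
{"fn": "step_arm", "kwargs": {
  "targets": [
    [[0, 0, -0.04, 0, 0, 0, 0], [0, 0, -0.02, 0, 0, 0, 0], [0, 0, 0, 0, 0, 0, 0], [0, 0, 0, 0, 0, 0, 0], [0, 0, 0, 0, 0, 0, 0]]
  ]
}}

```text
t: 9.88
ee_pos: [566.3, -34.9, 268.8]
orientation: [-1.957, -2.458, 0.0]
ft_force: [-0.9, 0.5, 0.6]
width: 14.9
grasp_force: 30.0
```

Request:
{"fn": "step_arm", "kwargs": {
  "targets": [
    [[0, 0, -0.03, 0, 0, 0, 0], [0, 0, -0.03, 0, 0, 0, 0], [0, 0, 0, 0, 0, 0, 0], [0, 0, 0, 0, 0, 0, 0], [0, 0, 0, 0, 0, 0, 0]]
  ]
}}

```text
t: 10.5
ee_pos: [566.3, -34.9, 265.9]
orientation: [1.957, 2.458, 0.0]
ft_force: [-1.5, 0.7, 6.0]
width: 15.1
grasp_force: 30.0
```

Request:
{"fn": "step_arm", "kwargs": {
  "targets": [
    [[0, 0, -0.04, 0, 0, 0, 0], [0, 0, -0.04, 0, 0, 0, 0], [0, 0, 0, 0, 0, 0, 0], [0, 0, 0, 0, 0, 0, 0], [0, 0, 0, 0, 0, 0, 0]]
  ]
}}

```text
t: 11.12
ee_pos: [566.4, -35.0, 262.4]
orientation: [1.957, 2.457, 0.0]
ft_force: [-2.8, -0.1, 10.2]
width: 15.3
grasp_force: 30.0
```

Request:
{"fn": "step_arm", "kwargs": {
  "targets": [
    [[-0.012, 0, -0.03, 0, 0, 0, 0], [0, 0, -0.03, 0, 0, 0, 0], [0, 0, 0, 0, 0, 0, 0], [0, 0, 0, 0, 0, 0, 0], [0, 0, 0, 0, 0, 0, 0]]
  ]
}}

```text
t: 11.75
ee_pos: [566.1, -35.0, 259.9]
orientation: [1.956, 2.457, 0.001]
ft_force: [-4.1, -0.4, 13.5]
width: 15.4
grasp_force: 30.0
```

```bash
python3 - <<'E'
from h import *
o=readout.get_obs();print(o["t"],o["ee_pos"],o["ft_force"],o["moment"],o["width"])
E
```

```text
11.75 [566.12707293 -34.9774634  259.90707006] [-4.07065525 -0.35144032 13.53385885] [0.05913723 0.59439615 0.08626245] 15.426491453709
```

Request:
{"fn": "step_arm", "kwargs": {
  "targets": [
    [[-0.012, 0, -0.01, 0, 0, 0, 0], [0, 0, -0.01, 0, 0, 0, 0], [0, 0, -0.01, 0, 0, 0, 0], [0, 0, 0, 0, 0, 0, 0], [0, 0, 0, 0, 0, 0, 0]]
  ]
}}

```text
t: 12.38
ee_pos: [565.8, -35.0, 258.7]
orientation: [1.956, 2.456, 0.002]
ft_force: [-2.8, -0.2, 16.2]
width: 15.1
grasp_force: 30.0
```

Request:
{"fn": "step_arm", "kwargs": {
  "targets": [
    [[-0.005, 0, 0, 0, 0, -0.5, 0], [0, 0, 0, 0, 0, -0.7, 0], [0, 0, 0, 0, 0, -0.7, 0], [0, 0, 0, 0, 0, -0.7, 0], [0, 0, 0, 0, 0, 0, 0]]
  ]
}}

```text
t: 13.0
ee_pos: [566.3, -34.9, 259.1]
orientation: [2.17, 2.267, 0.005]
ft_force: [-1.1, 0.7, 15.3]
width: 15.1
grasp_force: 30.0
```

```bash
python3 - <<'E'
from h import *
o=readout.get_obs();print(o["t"],o["ee_pos"],o["ft_force"],o["moment"],o["width"],np.degrees(2*np.arctan2(o["orientation"][1],o["orientation"][0]))%360)
E
```

```text
13.0 [566.2682685  -34.91887361 259.06144182] [-1.06713814  0.68752743 15.32375334] [0.04546714 0.07470861 0.06120716] 15.058579364742755 92.5203940712842
```

Request:
{"fn": "step_arm", "kwargs": {
  "targets": [
    [[0.002, 0, -0.01, 0, 0, -0.8, 0], [0.002, 0, 0, 0, 0, -0.9, 0], [0.002, 0, 0, 0, 0, -0.9, 0], [0.002, 0, 0, 0, 0, -0.9, 0], [0, 0, 0, 0, 0, -0.5, 0]]
  ]
}}

```text
t: 13.62
ee_pos: [567.0, -34.9, 258.8]
orientation: [2.464, 1.942, 0.007]
ft_force: [0.5, 0.6, 14.9]
width: 15.1
grasp_force: 30.0
```

```bash
cat > o.py <<'E'
from h import *
o=readout.get_obs();print(o["t"],o["ee_pos"],o["ft_force"],o["moment"],o["width"],np.degrees(2*np.arctan2(o["orientation"][1],o["orientation"][0]))%360)
E
python3 o.py
```

```text
13.625 [567.03788693 -34.94773245 258.78751768] [ 0.48460285  0.55854674 14.90902056] [ 0.0540044  -0.0995486   0.13345783] 15.140126555158353 76.47489961517115
```

Request:
{"fn": "step_arm", "kwargs": {
  "targets": [
    [[0, 0, -0.01, 0, 0, -0.9, 0], [0, 0, 0, 0, 0, -0.9, 0], [0, 0, 0, 0, 0, -0.9, 0], [0, 0, 0, 0, 0, -0.9, 0], [0, 0, 0, 0, 0, -0.4, 0]]
  ]
}}

```text
t: 14.25
ee_pos: [567.3, -35.0, 258.5]
orientation: [2.71, 1.58, 0.009]
ft_force: [0.8, 0.0, 15.2]
width: 14.8
grasp_force: 30.0
```

```bash
python3 o.py
```

```text
14.25 [567.34439888 -35.02143325 258.50729288] [ 0.83086126  0.04997516 15.19142058] [-0.03258247 -0.2873718   0.14413917] 14.762397504752606 60.48827700942588
```

Request:
{"fn": "step_arm", "kwargs": {
  "targets": [
    [[-0.004, 0, -0.01, 0, 0, -0.8, 0], [0, 0, 0, 0, 0, -0.8, 0], [0, 0, 0, 0, 0, -0.8, 0], [0, 0, 0, 0, 0, -0.8, 0], [0, 0, 0, 0, 0, -0.4, 0]]
  ]
}}

```text
t: 14.88
ee_pos: [567.3, -35.1, 258.2]
orientation: [2.887, 1.228, 0.011]
ft_force: [1.2, -0.4, 15.8]
width: 15.1
grasp_force: 30.0
```

```bash
python3 o.py
```

```text
14.875 [567.34694433 -35.09803229 258.1755202 ] [ 1.21293398 -0.43638401 15.75882817] [-0.18428057 -0.34047664  0.13770051] 15.08433257974504 46.09643515938356
```

Request:
{"fn": "step_arm", "kwargs": {
  "targets": [
    [[-0.004, 0, 0, 0, 0, -0.9, 0], [0, 0, 0, 0, 0, -0.9, 0], [0, 0, 0, 0, 0, -0.9, 0], [0, 0, 0, 0, 0, -0.9, 0], [0, 0, 0, 0, 0, -0.4, 0]]
  ]
}}

```text
t: 15.5
ee_pos: [567.2, -35.2, 258.2]
orientation: [3.031, 0.815, 0.012]
ft_force: [1.3, -0.1, 16.2]
width: 15.1
grasp_force: 30.0
```

```bash
python3 o.py
```

```text
15.5 [567.19771033 -35.20243207 258.20817518] [ 1.2534227  -0.11342472 16.20719905] [-0.20713889 -0.31738965  0.1374492 ] 15.12275075570239 30.091460528113867
```

Request:
{"fn": "step_arm", "kwargs": {
  "targets": [
    [[-0.004, 0, 0, 0, 0, -1, 0], [0, 0, 0, 0, 0, -1, 0], [0, 0, 0, 0, 0, -1, 0], [0, 0, 0, 0, 0, -0.8, 0], [0, 0, 0, 0, 0, -0.5, 0]]
  ]
}}

```text
t: 16.12
ee_pos: [567.0, -35.2, 258.2]
orientation: [3.12, 0.353, 0.012]
ft_force: [1.4, -1.3, 16.1]
width: 15.2
grasp_force: 30.0
```

```bash
python3 o.py
```

```text
16.125 [566.98100357 -35.20488979 258.17633364] [ 1.3765295  -1.34961311 16.10219728] [-0.33322731 -0.21278979  0.10910332] 15.214034005870348 12.894533412135047
```

Request:
{"fn": "step_arm", "kwargs": {
  "targets": [
    [[0, 0, 0.03, 0, 0, 0, 0], [0, 0, 0.03, 0, 0, 0, 0], [0, 0, 0.03, 0, 0, 0, 0], [0, 0, 0, 0, 0, 0, 0], [0, 0, 0, 0, 0, 0, 0]]
  ]
}}

```text
t: 16.75
ee_pos: [566.9, -35.3, 262.1]
orientation: [3.12, 0.354, 0.011]
ft_force: [3.4, -0.1, 10.0]
width: 14.8
grasp_force: 30.0
```

```bash
python3 o.py
```

```text
16.75 [566.88731646 -35.25073903 262.11547229] [ 3.37513787 -0.07963608 10.00062287] [-0.33230188 -0.56478555  0.06866277] 14.820897737750462 12.963738075492685
```

Request:
{"fn": "step_arm", "kwargs": {
  "targets": [
    [[0.006, 0, 0.02, 0, 0, 0, 0], [0, 0, 0.02, 0, 0, 0, 0], [0, 0, 0.01, 0, 0, 0, 0], [0, 0, 0, 0, 0, 0, 0], [0, 0, 0, 0, 0, 0, 0]]
  ]
}}

```text
t: 17.38
ee_pos: [567.0, -35.3, 264.2]
orientation: [3.12, 0.354, 0.01]
ft_force: [3.5, -0.7, 8.4]
width: 14.9
grasp_force: 30.0
```

```bash
python3 o.py
```

```text
17.375 [566.9520441  -35.28056908 264.20170931] [ 3.54445763 -0.73779041  8.3997915 ] [-0.36110353 -0.5924568   0.03942706] 14.873140181667702 12.96303098091032
```

Request:
{"fn": "step_arm", "kwargs": {
  "targets": [
    [[0, 0, 0.01, 0, 0, 0, 0], [0, 0, 0.01, 0, 0, 0, 0], [0, 0, 0.01, 0, 0, 0, 0], [0, 0, 0, 0, 0, 0, 0], [0, 0, 0, 0, 0, 0, 0]]
  ]
}}

```text
t: 18.0
ee_pos: [566.4, -35.3, 265.1]
orientation: [3.12, 0.354, 0.007]
ft_force: [4.6, -3.0, 5.5]
width: 14.9
grasp_force: 30.0
```

```bash
python3 o.py
```

```text
18.0 [566.38720554 -35.3273941  265.13661261] [ 4.63248633 -2.99639567  5.5392783 ] [-0.60910212 -0.82083579  0.09522181] 14.853965960142762 12.960041419997133
```

Request:
{"fn": "step_arm", "kwargs": {
  "targets": [
    [[0, 0, 0, 0, 0, 0, 0.5], [0, 0, 0, 0, 0, 0, 0.5], [0, 0, 0, 0, 0, 0, 0.5], [0, 0, 0, 0, 0, 0, 0.5], [0, 0, 0, 0, 0, 0, 0.5]]
  ]
}}

```text
t: 18.62
ee_pos: [564.9, -34.9, 264.0]
orientation: [-3.121, -0.354, 0.001]
ft_force: [0.7, 0.3, -0.0]
width: 44.0
grasp_force: 0.0
```

Request:
{"fn": "step_arm", "kwargs": {
  "targets": [
    [[0, 0, 0.3, 0, 0, 0, 0.5], [0, 0, 0.6, 0, 0, 0, 0.5], [0, 0, 0.8, 0, 0, 0, 0.5], [0, 0, 0.6, 0, 0, 0, 0.5], [0, 0, 0, 0, 0, 0, 0.5]]
  ]
}}

```text
t: 19.25
ee_pos: [565.7, -35.0, 382.6]
orientation: [3.12, 0.354, 0.009]
ft_force: [-0.1, 0.6, -0.0]
width: 44.3
grasp_force: 0.0
```

```bash
python3 o.py; python3 - <<'E'
from h import *
p,K,E=cam("wrist");s,_,_=cam("side");o=readout.get_obs()
q=cv2.resize(p,(400,300));g=cv2.resize(p[150:300,200:350],(400,300)[::1],interpolation=cv2.INTER_CUBIC)
c=cv2.resize(s[190:310,250:330],(400,600),interpolation=cv2.INTER_CUBIC)
cv2.imwrite("pics/f.png",np.hstack([np.vstack([q,g]),c])[...,::-1])
E
```

```text
19.25 [565.69994187 -35.00224407 382.62233811] [-0.1200826   0.58689691 -0.00405764] [-0.02885927 -0.01826356  0.01115613] 44.30770516146395 12.943406642702726
```

View pics/f.png

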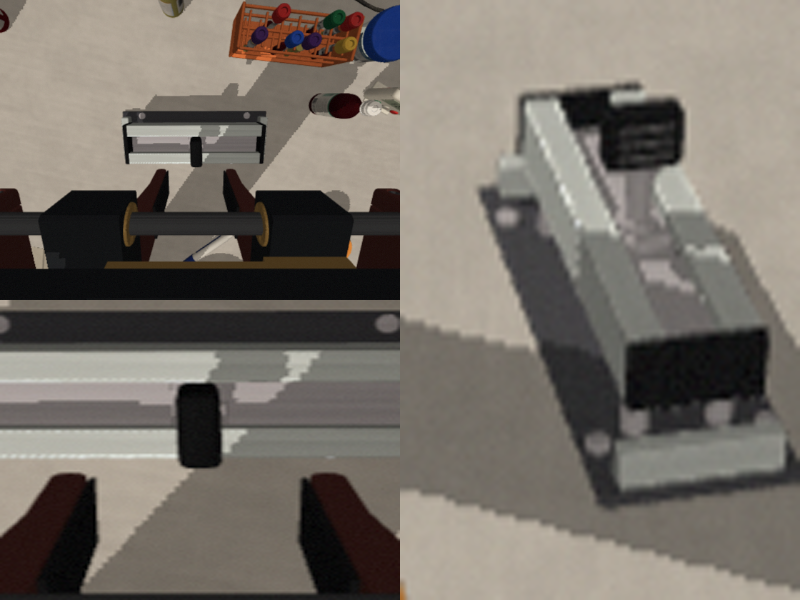

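The grip stands upright and crosswise at mid-rail (wrist crop 198,425), and the nut has stayed under the lips. The gripper is clear, so I'll hand it in.

```bash
python3 -c "
from workcell import ctrl
print(ctrl.close_job())"
```

```text
the job is handed in; nothing more can be done
None
```

The nut is fitted crosswise under the lips at mid-rail, upright and released, with no bystander touched; I handed the job in at about 19 s, and no verdict was shown.

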